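# Rebuild the vacuum cleaner's filter stack and lock its cap

### The job

Put the vacuum cleaner's filter stack back together on the post of its base: first the wheel-shaped support with its collar up, then the plain spacer tube on top of it, and last the eared cap. The post's crossbar must go through the cap's slot: find the slot by feel, push the cap down against the spring and turn it about a quarter turn under the crossbar, so that it stays locked down when you let go. Work gently, never leaning hard on the base, and leave the spray bottle, the jar and the brush where they are.

Things in the scene. Friction and masses are not known exactly. Their poses are not given: they have to be found in the camera images.
- housing: Vacuum cleaner filter base: grey round dish, 140 mm across, rim 22 mm high, a small block outside its rim at +x; fixed on the counter. Origin: centre of its underside, z up. The post stands on this axis, its boss 38 mm across up to 46 mm above the origin, tapering to 30 mm at 52 mm; then the stem. Contact forces on the base, post and seat must stay below 40 N.
- post_top (a point): Top of the post, on the base's axis, 86 mm up. Steel stem 20 mm across, its last 4 mm tapering to 14 mm. Through it a level crossbar, 34 mm long, 8 mm thick, 67.5 to 75.5 mm above the base's origin. The bar lies within 0.45 rad of the base's x axis, either way: this angle is not measured (these axes are the base's), see or feel it. The post does not turn.
- seat_top (a point): Centre of the top of the sprung seat ring round the boss (41 to 68 mm in diameter), on the base's axis, 20 mm above its origin, as it stands unloaded. The ring goes down 8 mm to a hard stop: it gives from 3 N, then 1 N more per mm (11 N at the stop). This point does not move with it.
- support: Filter support: white spoked wheel 110 mm across, 6 mm thick, lying flat, with a round collar in its middle, 54 mm outside, 41 mm bore, up to 20 mm above the underside. Origin: centre of the underside, z up along the bore. Grip across the collar's outside. Seated, its origin is 20 mm above the base's. 55 to 110 g.
- spacer: Spacer: plain white tube, 54 mm outside, 41 mm bore, 22 mm high, standing on end. Origin: centre of the underside, z up along the bore. Grip across its outside. On the support's collar its origin is 20 mm above the support's. 40 to 85 g.
- cap: Locking cap: white round plate 90 mm across, 10 mm thick; origin: centre of the underside, z up. Keyhole through its centre: 22 mm square hole for the stem, and a slot along its x, 40 by 12 mm, for the crossbar. Two upright ears, 32 mm along x, 7 mm thick, at y = +-25.5 mm, 58 mm over the outsides, top 36 mm above the underside: grip across both, along y. 70 to 135 g.
- cap_slot (a point): Centre of the keyhole, 10 mm above the cap's underside; cap's axes. Off the bar's line by over 0.12 rad the cap stops on the bar, underside 75.5 mm above the base's origin; in line (or half a turn off) it drops to the spacer, 62 mm. Push the underside below 57 mm (hard stop 54), turn a quarter turn either way; released, it springs up under the bar to 57.5 mm.
- spray: Bystander: white closed bottle 68 mm across, 190 mm high, upright. Origin: centre of the underside.
- jar: Bystander: closed jar 70 mm across, 80 mm high, upright. Origin: centre of the underside.
- brush: Bystander: hand brush lying on the counter, handle along its -x. Origin near its middle, on the counter.
There are look-alikes about, which are no part of the job. What is shaped like the support but orange is not meant.

How it is judged:
By the outcome, as a careful person would: the job done as asked, in the order asked, and still so for the second after the job is handed in, with the robot touching nothing.
It also fails if it takes over 72 s, if anything falls off the work surface, if the arm or the gripper's body presses on something with over 40 N, if the wrist force passes 120 N, or if a joint passes its speed limit or range.

### The arm

A 6-joint arm with a two-finger parallel gripper is mounted at the origin on the work surface. World frame = base frame: x ahead of the robot, y to its left, z up, the work surface at z = 0. Lengths are in mm, angles in rad, forces in N, time in s.
With the tool pointing down it reaches from about 400 to 925 mm from the base axis. Payload 12.5 kg.
Tool frame: the origin (TCP) lies midway between the tips of the shut fingers; the grasp point (between the pads) lies 19 mm behind it (env.pinch_z is the z of the grasp point in the tool frame, in mm); z points along the fingers, y is the line along which they close (so a half turn about z gives the same grasp; the last joint's range is limited). The gripper opens to 95 mm and grips with 3 to 60 N. Pads are 20 mm wide; open, the fingers measure 119 mm over their backs; the gripper's body (75 mm by 180 mm) begins 59 mm behind the grasp point.
Start: joints at [-1.207, 0.491, 1.559, -0, 1.092, -0.106], TCP at [282.967, -557.294, 214.661] pointing down, gripper open.
Joint ranges: [-3.1, 3.1], [-0.84, 2.19], [0.05, 2.79], [-1.13, 4.28], [0.06, 2.93], [-2.69, 2.69]. Speed limits (rad/s): [2.22, 2.22, 2.79, 3.14, 3.14, 3.14].

### API

Orientations are given as [roll, pitch, yaw] about the fixed x, y, z axes, in that order (R = Rz(yaw) Ry(pitch) Rx(roll)).
In Python, from cell import env, eyes gives the robot as it stands.
- The arm moves only by the shell command python3 -m inch 'ROWS'. ROWS is JSON, a list of rows, each a list of 3 entries, a list of its own where there are three numbers: the shift along the tool's x, y, z in units of 60 mm (1.0 is 60 mm), then the turn about the tool's z in units of 5 degrees (1.0 is 5 degrees), then the closure, from -1 (fully open) to 1 (shut). In form: [[[tx, ty, tz], turn, claw], ...]. A call has exactly 10 rows; each row shifts and turns the commanded pose from where the row before left it, along the tool's axes as they then stand; what a row does not reach is not made up. A row lasts 1/8 s, in which the tool goes at most 62.5 mm and 10.7 degrees, less where a joint would pass 70% of its speed; a pose out of reach is approached as far as the arm can. A call is refused whole if a number of a shift passes 1 or a number of a turn 1, either way. A call with a gripper value outside its range is refused whole. The fingers move at their own pace and stop on an object; the grip force is fixed at half the most. Time passes only in rows, so rows that do not move let the fingers close, or fill a call up. It gives the time, the measured TCP pose, the force, the opening and the grip force at its end, in the units of the state.
- env.state(): the state, without advancing time (a new reading comes with each control period).
- eyes.read_camera(name): name is "scene" or "top" or "wrist"; returns a dict with "pixels" (400x640x3 uint8, red, green, blue), "fx", "fy", "cx", "cy" (pixels), "extrinsics" (4x4, takes a point from world to camera coordinates). Camera axes: x right, y down, z forward; pixel columns grow to the right and rows downward; lengths in mm; the calibration is good to about 2 mm. A picture is of the moment at which its call begins. There is no depth.
- env.job_done(): hands the job in; it is judged then, once.
Trained networks look in a picture, given as the dict that the camera call returned (one of the last four; its "shot" number tells which), for a name from the list of things; names that differ only in an ending like _2 or _b are one class to them, and where a whole thing is asked for, a point or a joint stands for the part that bears it (a point fixed in the world has none). Each returns a list of dicts, best first, with "score" (0 to 1); they miss things now and then, are a little off and sometimes report something else, mostly with a low value. They report only what shows in the picture. A call takes as long as a camera call. They do not tell look-alikes from the thing itself.
- eyes.boxes_of(name, picture): "centre" ([row, column] in pixels, amid what is visible of it).
- eyes.cut_out(name, picture): "mask" (400x640 bool, what is visible of it) and "centre" ([row, column] in pixels, amid what is visible of it).
- eyes.spot_point(name, picture): "centre" ([row, column] in pixels: a listed point, or the origin of a listed thing).
The state is a dict: "t": time; "joints": joint angles; "qvel": joint speeds; "tau": joint torques, N m; "eef_pos": TCP position; "tcp_rot": TCP orientation; "ft_force": force on the tool from outside, world axes, zero at the start; "moment": the same for the moment, N m; "opening": opening from 0.0 (shut) to 1.0 (fully open); "grip_force": force on a finger pad.
Only numpy, scipy, OpenCV 4.12 (cv2) and the standard library are available. Lean on these libraries where they do the work, as an engineer would, in place of code of your own. Each camera call takes 0.05 s, during which the arm holds its last target. There are 200 camera calls.

## Working session

There is one attempt and no reset: what is moved stays moved. The work goes in short steps, Python scripts to look and compute and a shell command to move; the robot and the scene stay as the last step left them, time stands still between calls to the robot, and variables do not carry over. Pictures are saved under pics/ and viewed, at most 10 in all, crops included, and the job is handed in when it is done.

```bash
ls; mkdir -p pics; cat > h.py <<'E'
import numpy as np, cv2
from cell import env, eyes
def ray(p,rc):
    E=np.array(p["extrinsics"]);R=E[:3,:3];t=E[:3,3]
    d=R.T@np.array([(rc[1]-p["cx"])/p["fx"],(rc[0]-p["cy"])/p["fy"],1.]);return -R.T@t,d
def atz(p,rc,z):
    c,d=ray(p,rc);return (c+d*(z-c[2])/d[2])[:2].round(1)
def pix(p,X):
    E=np.array(p["extrinsics"]);c=E[:3,:3]@np.array(X,float)+E[:3,3]
    return [p["cy"]+p["fy"]*c[1]/c[2],p["cx"]+p["fx"]*c[0]/c[2]]
def save(p,n,crop=None,s=1):
    im=p["pixels"][:,:,::-1]
    if crop: r0,r1,c0,c1=crop; im=im[r0:r1,c0:c1]
    cv2.imwrite("pics/"+n,cv2.resize(im,None,fx=s,fy=s,interpolation=cv2.INTER_CUBIC))
E
python3 - <<'E'
from h import *
for n in ["top","scene"]:
    p=eyes.read_camera(n); save(p,n+"0.png"); print(n,p["fx"],ray(p,[200,320]))
    for t,z in [("housing",0),("post_top",86),("seat_top",20),("support",0),("spacer",0),("cap",0),("cap_slot",10),("spray",0),("jar",0),("brush",0)]:
        for d in eyes.spot_point(t,p)[:4]: print(t,round(d["score"],2),np.round(d["centre"],1),atz(p,d["centre"],z))
s=env.state();print(s["t"],s["eef_pos"],s["tcp_rot"],s["ft_force"],env.pinch_z)
E
```

```text
pics
top 511.882928968395 (array([ 4.47846882e+02, -3.76159082e-01,  1.33427435e+03]), array([ 0.0770159 , -0.00756754, -0.99718818]))
housing 0.89 [189.4 317.1] [578.7  -2.9]
post_top 0.57 [186.4 319.1] [577.7  -7.6]
seat_top 0.94 [187.8 317.6] [580.9  -4.1]
support 0.72 [300.8 403.3] [ 291.8 -224.8]
support 0.71 [242.9 404. ] [ 439.9 -228.3]
support 0.69 [266.2 345.8] [379.4 -77.5]
spacer 0.44 [172.4 402.7] [ 624.  -227.1]
cap 0.87 [238.5 206.2] [449.6 285.6]
cap_slot 0.75 [239.3 209.4] [447.6 275.2]
spray 0.73 [136.6 168.5] [718.4 391.1]
spray 0.57 [185.2 318. ] [589.8  -5.2]
jar 0.76 [146.1 456.6] [ 693.9 -369.3]
jar 0.33 [110.3 298. ] [789.5  48.3]
brush 0.96 [110.1 298.2] [790.   47.7]
scene 426.6343792146611 (array([ 886.44895327, -541.77501017,  992.17559274]), array([-0.29941698,  0.49930163, -0.81310984]))
housing 0.66 [226.6 320.8] [567.4  -9.2]
post_top 0.76 [211.3 325.7] [583.2  -9.1]
seat_top 0.73 [223.5 322.2] [572.3  -9.6]
support 0.98 [266.5 236.4] [ 437.3 -220.2]
support 0.9 [245.9 192.5] [ 298.9 -228.1]
support 0.72 [215.3 245.4] [365.  -79.5]
spacer 0.68 [301.9 294.3] [ 617.9 -228.6]
cap 0.8 [146.3 332.6] [452.8 267.1]
cap_slot 0.55 [138.9 331.1] [437.8 284.4]
spray 0.91 [150.9 424.2] [711.2 388.1]
jar 0.62 [374.3 284.9] [ 688.1 -381.6]
brush 0.88 [244.  404.9] [789.4  52.3]
1.1 [ 282.95988371 -557.2817233   214.64690957] [3.14152952e+00 3.63291106e-05 4.69804415e-01] [ 0.08803542  0.22638818 -0.03632148] -18.8
```

View top.

View pics/top0.png

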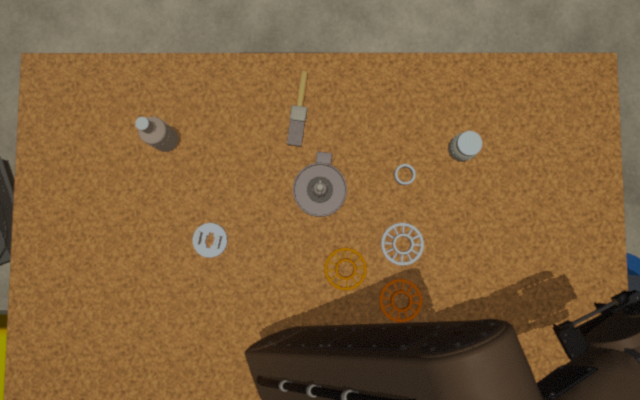

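View pics/scene0.png

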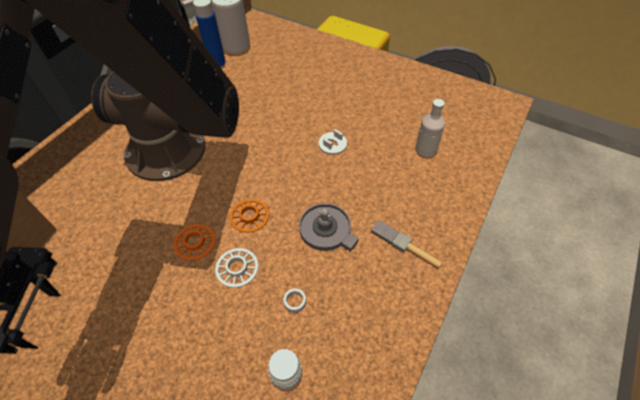

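```bash
python3 - <<'E'
from h import *
p=eyes.read_camera("top"); save(p,"crop1.png",(130,320,180,440),3)
im=p["pixels"].astype(int)
for n,(r,c),rad,z in [("support",(243,403),28,6),("spacer",(174,404),14,22),("cap",(240,210),22,10)]:
    m=(im.min(2)>(115)).astype(np.uint8)
    m[:r-rad]=0;m[r+rad:]=0;m[:,:c-rad]=0;m[:,c+rad:]=0
    pts=np.argwhere(m)[:,::-1].astype(np.float32)
    h=cv2.convexHull(pts); e=cv2.fitEllipse(h); ctr=e[0][::-1]
    w=np.array([atz(p,q[0][::-1],z) for q in h]); (cc,rr)=cv2.minEnclosingCircle(w.astype(np.float32))
    print(n,m.sum(),e,atz(p,ctr,z),cc,rr)
    ctr=np.array(cc)
for n,z in [("post_top",86),("seat_top",20),("housing",0)]:
    print(n,[pix(p,[580,-5,z])])
E
```

```text
support 719 ((402.12860107421875, 243.6219940185547), (42.065399169921875, 42.587867736816406), 133.0475616455078) [ 438.1 -222.5] (438.4949645996094, -222.41616821289062) 54.83527374267578
spacer 145 ((404.81817626953125, 173.7601318359375), (20.150596618652344, 20.586406707763672), 94.44893646240234) [ 617.5 -228.8] (617.8048706054688, -228.6681671142578) 26.725536346435547
cap 800 ((209.36549377441406, 239.82354736328125), (34.207298278808594, 34.73651123046875), 42.64624786376953) [446.2 275.2] (446.4745788574219, 275.1973571777344) 44.82688903808594
post_top [[np.float64(185.4563210342405), np.float64(318.0461032536546)]]
seat_top [[np.float64(188.1503075293672), np.float64(317.94591325142085)]]
housing [[np.float64(188.91447158164507), np.float64(317.91749380750633)]]
```

View pics/crop1.png

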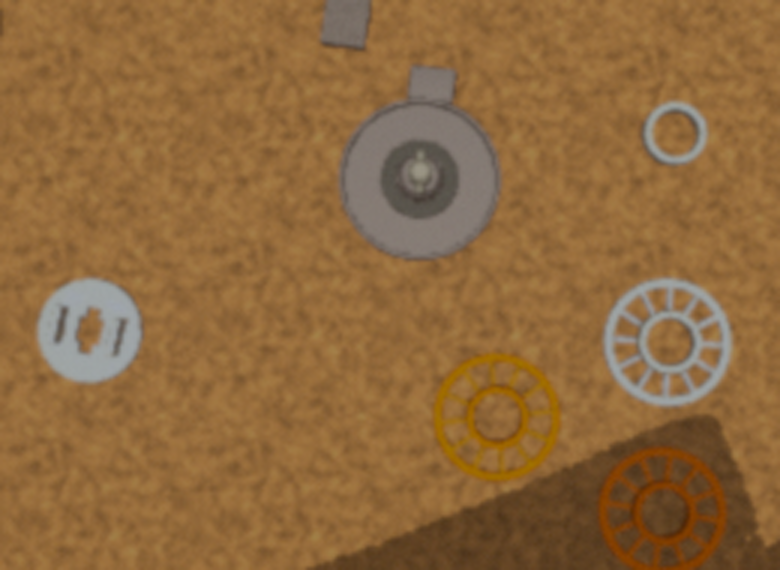

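Three wheel-shaped things show in the top picture: white (243,403), amber (269,346) and orange (300,401). The white one is the support: its colour matches and its fitted radius is 54.8 mm. The enlarged crop confirms it. The fitted radii of the spacer (26.7 mm) and the cap (44.8 mm) also match. Next I move over the support.

```bash
python3 -m inch '[[[0,0,0],0.9,-1],[[0,0,0],0.9,-1],[[0,0,0],0.9,-1],[[0,0,0],0.9,-1],[[0,0,0],0.9,-1],[[0,0,0],0.9,-1],[[0.32,-0.7,0],0,-1],[[0.32,-0.7,0],0,-1],[[0.32,-0.7,0],0,-1],[[0.32,-0.7,0],0,-1]]' && python3 -m inch '[[[0.32,-0.7,0],0,-1],[[0.32,-0.7,0],0,-1],[[0.32,-0.7,0],0,-1],[[0.32,-0.7,0],0,-1],[[0,0,0],0,-1],[[0,0,0],0,-1],[[0,0,0],0,-1],[[0,0,0],0,-1],[[0,0,0],0,-1],[[0,0,0],0,-1]]'
cat >> h.py <<'E'
def ring(p,z,R,guess,th=130,grey=None):
    "circle centre of a white thing of radius R at height z, from wrist/top picture"
    m=(p["pixels"].min(2)>th).astype(np.uint8)
    k=cv2.morphologyEx(m,cv2.MORPH_OPEN,np.ones((2,2),np.uint8))
    pts=np.array([np.append(atz(p,q,z),q) for q in np.argwhere(k)])
    pts=pts[np.hypot(*(pts[:,:2]-guess).T)<R+12]
    h=cv2.convexHull(pts[:,:2].astype(np.float32))
    A=h[:,0]; s=np.linalg.lstsq(np.c_[2*A,np.ones(len(A))],(A**2).sum(1),rcond=None)[0]
    return s[:2].round(1),np.sqrt(s[2]+s[0]**2+s[1]**2).round(1),len(A)
E
python3 - <<'E'
from h import *
p=eyes.read_camera("wrist"); save(p,"w1.png"); print(ray(p,[200,320]),p["fx"])
s=env.state();print(s["t"],s["eef_pos"],s["tcp_rot"],s["joints"])
print(pix(p,[438.3,-222.4,6]), ring(p,6,55,[438.3,-222.4]))
E
```

```text
t: 2.4
eef_pos: [360.4, -388.1, 214.8]
tcp_rot: [3.141, -0.0, -0.002]
ft_force: [0.8, 0.1, -0.7]
opening: 1.001
grip_force: 0.0
t: 3.65
eef_pos: [436.9, -221.8, 214.6]
tcp_rot: [3.142, 0.0, -0.002]
ft_force: [0.1, 0.2, 0.9]
opening: 0.998
grip_force: 0.0
(array([ 503.9579553 , -222.21539989,  384.15616633]), array([-0.25641553,  0.02562748, -0.96666389])) 360.17731120894587
3.7 [ 436.99474423 -221.66085814  214.61561069] [ 3.14151575e+00 -2.49985804e-05 -1.72292899e-03] [-6.04293771e-01  2.99950067e-01  1.88098447e+00 -6.00283643e-05
  9.60593933e-01  9.68259883e-01]
[np.float64(168.4668425852352), np.float64(329.35115215133413)] (array([ 437.5, -223.4]), np.float64(53.9), 59)
```

View pics/w1.png

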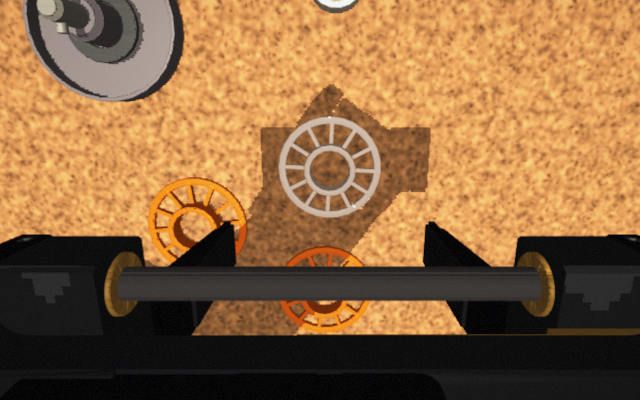

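The wrist picture shows the white wheel at (168,330), centred between the fingers, and the two orange ones lie clear of it. Both cameras agree to about 1 mm. I descend and grip the collar.

```bash
python3 -m inch '[[[0.013,0.02,0.7],0,-1],[[0,0,0.7],0,-1],[[0,0,0.7],0,-1],[[0,0,0.7],0,-1],[[0,0,0.4],0,-1],[[0,0,0.13],0,-1],[[0,0,0.09],0,-1],[[0,0,0],0,-1],[[0,0,0],0,1],[[0,0,0],0,1]]' && python3 -m inch '[[[0,0,0],0,1],[[0,0,0],0,1],[[0,0,0],0,1],[[0,0,-0.1],0,1],[[0,0,-0.5],0,1],[[0,0,-0.7],0,1],[[0,0,-0.7],0,1],[[0,0,-0.7],0,1],[[0,0,0],0,1],[[0,0,0],0,1]]'
python3 - <<'E'
from h import *
s=env.state();print(s["t"],s["eef_pos"],s["tcp_rot"],s["opening"]*95,s["grip_force"],s["ft_force"])
p=eyes.read_camera("wrist"); save(p,"w2.png")
e=s["eef_pos"]; print("held support centre", ring(p,e[2]-8.5+6,55,[437.8,-223],90))
for n in ["seat_top","post_top","housing"]:
    for d in eyes.spot_point(n,p)[:2]: print(n,d["score"],d["centre"],atz(p,d["centre"],{"seat_top":20,"post_top":86,"housing":0}[n]))
E
```

```text
t: 4.95
eef_pos: [438.1, -222.9, 10.0]
tcp_rot: [3.141, -0.001, -0.001]
ft_force: [0.0, -0.2, 0.2]
opening: 0.844
grip_force: 0.0
t: 6.2
eef_pos: [437.4, -222.5, 171.1]
tcp_rot: [-3.141, 0.0, -0.001]
ft_force: [-0.6, -0.1, -0.4]
opening: 0.564
grip_force: 30.0
6.2 [ 437.44379106 -222.47648302  171.08842202] [-3.14141395e+00  3.90018877e-04 -1.39827719e-03] 53.56105448723006 29.999763211235404 [-0.61576596 -0.09300646 -0.38943346]
held support centre (array([ 443.3, -224.8]), np.float64(63.1), 74)
seat_top 0.65 [9.4, 66.1] [579.9  -9.2]
housing 0.96 [19.1, 82.3] [576.9  -8.6]
```

View pics/w2.png

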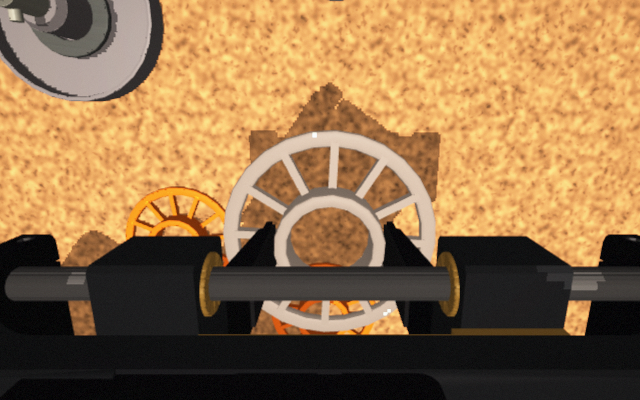

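The support is held level; its rim spans columns 225–436 and rows 131–332. I move in front of the base to measure it from close by.

```bash
python3 -m inch '[[[0.14,-0.6,0],0,1],[[0.14,-0.6,0],0,1],[[0.14,-0.6,0],0,1],[[0.14,-0.6,0],0,1],[[0.14,-0.6,0],0,1],[[0,-0.55,0],0,1],[[0,0,0],0,1],[[0,0,0],0,1],[[0,0,0],0,1],[[0,0,0],0,1]]'
python3 - <<'E'
from h import *
s=env.state();e=s["eef_pos"];print(e,s["ft_force"])
p=eyes.read_camera("wrist"); save(p,"w3.png",(0,240,160,480),2.4)
t=eyes.read_camera("top")
for q in (p,t):
  for n,z in [("seat_top",20),("post_top",86),("housing",0)]:
    for d in eyes.spot_point(n,q)[:2]: print(n,d["score"],np.round(d["centre"],1),atz(q,d["centre"],z))
for dx in (-55,0,55): print(pix(p,[e[0]+dx,e[1],e[2]-2.5]),pix(p,[e[0],e[1]+dx,e[2]-2.5]))
E
```

```text
t: 7.65
eef_pos: [480.1, -10.5, 171.3]
tcp_rot: [3.142, 0.0, -0.003]
ft_force: [-0.8, -0.4, -1.3]
opening: 0.563
grip_force: 30.0
[480.14948955 -10.45204538 171.34858165] [-0.75837344 -0.3664836  -1.29068671]
seat_top 0.65 [ 66.4 325.9] [578.5  -8.4]
post_top 0.96 [ 57.3 326. ] [577.8  -9. ]
housing 0.91 [ 70.7 325.1] [576.8  -7.5]
seat_top 0.75 [186.3 317.8] [584.8  -4.6]
post_top 0.9 [187.9 319. ] [574.   -7.3]
housing 0.73 [189.4 316.7] [578.7  -1.8]
[np.float64(335.2964095974976), np.float64(328.636884212595)] [np.float64(240.3510359457518), np.float64(436.5212014822981)]
[np.float64(240.59886925290414), np.float64(328.3439445568983)] [np.float64(240.59886925290414), np.float64(328.3439445568983)]
[np.float64(131.02040198641077), np.float64(328.00497188288784)] [np.float64(240.84663067251552), np.float64(220.19806596838924)]
```

View pics/w3.png

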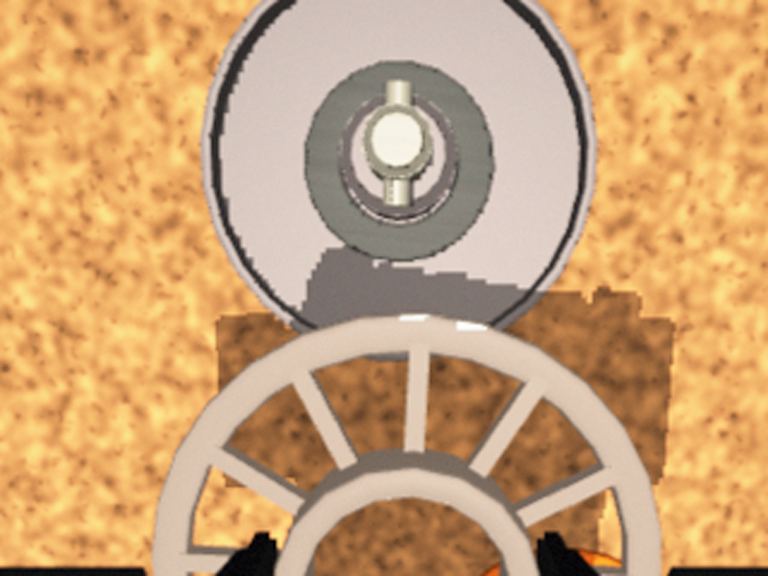

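The bar lies nearly along the world x axis, from crop (398,85) to (397,200). The held wheel shows a bias of about 1 mm in y in this camera. That puts the post near (578.2, −7.5).

```bash
python3 -m inch '[[[0.4,-0.05,0],0,1],[[0.5,0,0],0,1],[[0.5,0,0],0,1],[[0.235,0,0],0,1],[[0,0,0],0,1],[[0,0,0.5],0,1],[[0,0,0.5],0,1],[[0,0,0.2],0,1],[[0,0,0],0,1],[[0,0,0],0,1]]'
python3 - <<'E'
from h import *
s=env.state();e=s["eef_pos"];print(e,s["ft_force"],s["moment"])
p=eyes.read_camera("wrist"); save(p,"w4.png",(100,340,160,480),2.4)
for d in eyes.spot_point("post_top",p)[:2]: print(d["score"],np.round(d["centre"],1),atz(p,d["centre"],86))
for b in ([35,325.8],[83,325.4]): pass
E
```

```text
t: 9.3
eef_pos: [578.6, -7.0, 100.5]
tcp_rot: [3.141, -0.001, -0.001]
ft_force: [0.6, -0.3, -0.0]
opening: 0.561
grip_force: 30.0
[578.59245727  -6.97928512 100.48616062] [ 0.55515294 -0.31077236 -0.04653443] [0.03589378 0.06540961 0.03686276]
0.92 [234.4 330.3] [577.5  -8. ]
```

View pics/w4.png

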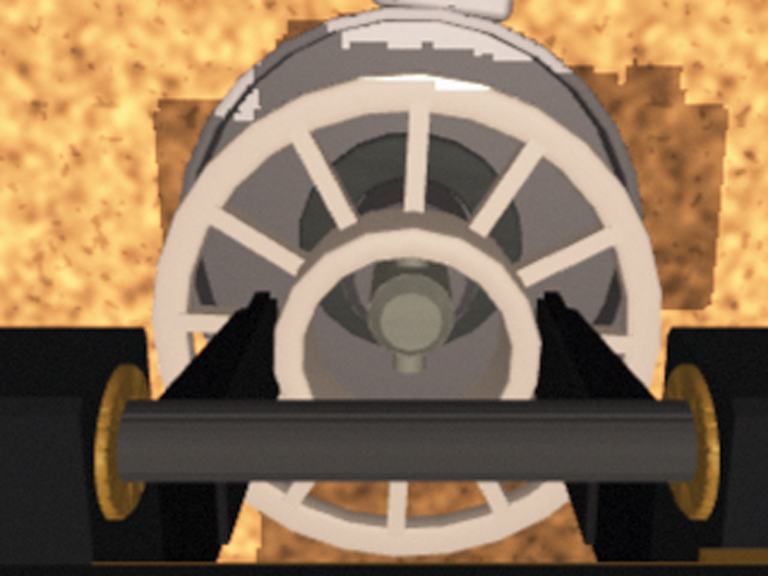

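The post top shows at crop (409,318), centred in the collar laterally. I descend to just above the boss.

```bash
python3 -m inch '[[[-0.012,0,0.2],0,1],[[0,0,0.2],0,1],[[0,0,0.2],0,1],[[0,0,0.1],0,1],[[0,0,0.05],0,1],[[0,0,0.05],0,1],[[0,0,0.05],0,1],[[0,0,0.05],0,1],[[0,0,0],0,1],[[0,0,0],0,1]]'; python3 -c "
from h import *
s=env.state();print(s['eef_pos'],s['ft_force'],s['moment'])"
```

```text
t: 10.65
eef_pos: [577.6, -7.0, 45.5]
tcp_rot: [3.141, -0.0, -0.001]
ft_force: [0.1, -0.4, -0.8]
opening: 0.566
grip_force: 30.0
[577.58302093  -6.95837205  45.51949827] [ 0.05291891 -0.36826837 -0.81437565] [ 0.0358425   0.04255471 -0.00089088]
```

```bash
python3 -m inch '[[[0,0,0.06],0,1],[[0,0,0.06],0,1],[[0,0,0.06],0,1],[[0,0,0.06],0,1],[[0,0,0.025],0,1],[[0,0,0],0,1],[[0,0,0],0,1],[[0,0,0],0,1],[[0,0,0],0,1],[[0,0,0],0,1]]'; python3 -c "
from h import *
s=env.state();print(s['eef_pos'],s['ft_force'],s['moment'])"
```

```text
t: 11.9
eef_pos: [577.6, -6.9, 29.6]
tcp_rot: [3.142, -0.0, -0.001]
ft_force: [0.5, -0.3, -0.0]
opening: 0.563
grip_force: 30.0
[577.55266334  -6.94430772  29.55272527] [ 4.67915964e-01 -3.20625178e-01 -3.54380546e-04] [0.04417072 0.04830428 0.01875489]
```

```bash
python3 -m inch '[[[0,0,0],0,-1],[[0,0,0],0,-1],[[0,0,0],0,-1],[[0,0,0],0,-1],[[0,0,-0.1],0,-1],[[0,0,-0.5],0,-1],[[0,0,-0.7],0,-1],[[0,0,-0.7],0,-1],[[0,0,-0.3],0,-1],[[0,0.2,0],0,-1]]' && python3 -m inch '[[[0.1,0.5,0],0,-1],[[0.1,0.6,0],0,-1],[[0.1,0.6,0],0,-1],[[0.1,0.6,0],0,-1],[[0.1,0.6,0],0,-1],[[0.1,0.5,0],0,-1],[[0.07,0.09,0],0,-1],[[0,0,0],0,-1],[[0,0,0],0,-1],[[0,0,0],0,-1]]'
python3 - <<'E'
from h import *
s=env.state();e=s["eef_pos"];print(e,s["ft_force"])
p=eyes.read_camera("wrist")
m=(p["pixels"].min(2)>130);c=cv2.connectedComponentsWithStats(m.astype(np.uint8));print(c[2][c[2][:,4]>80],c[3][c[2][:,4]>80])
print(ring(p,22,27,[617.7,-229.5]), pix(p,[617.7,-228.7,22]))
t=eyes.read_camera("top"); save(np.copy and {"pixels":np.vstack([t["pixels"][150:230,240:440],p["pixels"][60:260,220:420]])},"w5.png",None,2)
E
```

```text
t: 13.15
eef_pos: [577.9, -18.9, 169.1]
tcp_rot: [3.141, -0.003, -0.0]
ft_force: [-0.1, -0.1, -0.4]
opening: 0.998
grip_force: 0.0
t: 14.4
eef_pos: [617.4, -227.5, 167.6]
tcp_rot: [3.142, 0.0, -0.0]
ft_force: [-0.2, -0.4, -0.3]
opening: 1.002
grip_force: 0.0
[ 617.36673311 -227.50213097  167.63501862] [-0.17443615 -0.3983919  -0.31609871]
[[     0      0    640    400 238564]
 [     0      0      9     11     92]
 [     0     15     17     80    974]
 [   473     52    120     93   8041]
 [    15    117    153    149   7047]
 [   301    153     59     58    977]] [[320.44897386 204.10870877]
 [  3.97826087   5.08695652]
 [  6.07289528  58.26386037]
 [536.23753265  97.97363512]
 [ 92.26791543 184.86490705]
 [330.04298874 180.66120778]]
(array([ 617. , -229.6]), np.float64(26.1), 37) [np.float64(181.679305797337), np.float64(330.0164643988478)]
```

View pics/w5.png

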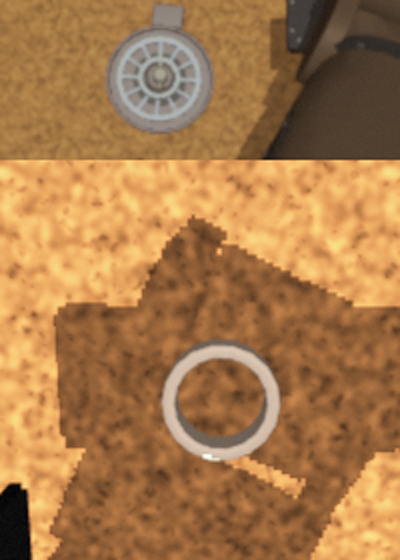

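The upper part shows the support seated round the post. The lower part shows the spacer ring at (181,330), and its radius matches. I grip it next.

```bash
python3 -m inch '[[[0,0.018,0.7],0,-1],[[0,0,0.7],0,-1],[[0,0,0.7],0,-1],[[0,0,0.4],0,-1],[[0,0,0.12],0,-1],[[0,0,0.07],0,-1],[[0,0,0],0,-1],[[0,0,0],0,-1],[[0,0,0],0,1],[[0,0,0],0,1]]' && python3 -m inch '[[[0,0,0],0,1],[[0,0,0],0,1],[[0,0,0],0,1],[[0,0,-0.1],0,1],[[0,0,-0.5],0,1],[[0,0,-0.7],0,1],[[0,0,-0.7],0,1],[[0,0,-0.7],0,1],[[0,0,0],0,1],[[0,0,0],0,1]]'
```

```text
t: 15.75
eef_pos: [617.5, -229.5, 6.5]
tcp_rot: [3.141, -0.0, -0.001]
ft_force: [-0.3, 0.5, 0.7]
opening: 0.845
grip_force: 0.0
t: 17.0
eef_pos: [617.0, -229.3, 167.6]
tcp_rot: [-3.141, 0.001, -0.001]
ft_force: [0.3, 0.9, -0.5]
opening: 0.556
grip_force: 30.0
```

```bash
python3 -m inch '[[[-0.093,-0.53,0],0,1],[[-0.093,-0.53,0],0,1],[[-0.093,-0.53,0],0,1],[[-0.093,-0.53,0],0,1],[[-0.093,-0.53,0],0,1],[[-0.093,-0.53,0],0,1],[[-0.093,-0.53,0],0,1],[[0,0,0],0,1],[[0,0,0.5],0,1],[[0,0,0.5],0,1]]' && python3 -m inch '[[[0,0,0],0,1],[[0,0,0],0,1],[[0,0,0],0,1],[[0,0,0],0,1],[[0,0,0],0,1],[[0,0,0],0,1],[[0,0,0],0,1],[[0,0,0],0,1],[[0,0,0],0,1],[[0,0,0],0,1]]'
python3 - <<'E'
from h import *
p=eyes.read_camera("wrist"); save(p,"w6.png",(140,300,220,440),2.5)
for d in eyes.spot_point("post_top",p)[:2]: print(d["score"],np.round(d["centre"],1),atz(p,d["centre"],86))
for d in eyes.spot_point("seat_top",p)[:1]: print(d["score"],np.round(d["centre"],1),atz(p,d["centre"],20))
E
```

```text
t: 18.25
eef_pos: [578.5, -7.4, 106.6]
tcp_rot: [3.141, 0.001, -0.002]
ft_force: [0.4, -0.6, -0.8]
opening: 0.559
grip_force: 30.0
t: 19.5
eef_pos: [578.7, -6.8, 108.1]
tcp_rot: [3.142, -0.0, -0.001]
ft_force: [0.2, -0.0, -0.7]
opening: 0.56
grip_force: 30.0
0.69 [226.4 331.4] [579.5  -8.5]
0.84 [198.1 328.6] [578.8  -6.8]
```

View pics/w6.png

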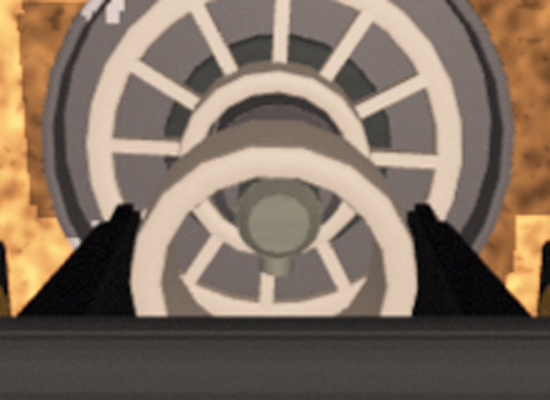

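The spacer is centred over the post (crop 274 against 278), and the seated support shows below it. I lower it.

```bash
python3 -m inch '[[[-0.01,0.006,0.2],0,1],[[0,0,0.15],0,1],[[0,0,0.15],0,1],[[0,0,0.15],0,1],[[0,0,0.1],0,1],[[0,0,0.1],0,1],[[0,0,0.08],0,1],[[0,0,0.05],0,1],[[0,0,0],0,1],[[0,0,0],0,1]]'; python3 -c "
from h import *
s=env.state();print(s['eef_pos'],s['ft_force'],s['moment'])"
```

```text
t: 20.9
eef_pos: [578.1, -7.2, 49.5]
tcp_rot: [3.141, -0.0, -0.001]
ft_force: [-0.5, -0.5, -0.8]
opening: 0.561
grip_force: 30.0
[578.14420456  -7.17104638  49.49325045] [-0.48758475 -0.53169905 -0.79717855] [0.06936731 0.02479805 0.00019632]
```

```bash
python3 -m inch '[[[0,0,0.03],0,1],[[0,0,0.02],0,1],[[0,0,0.015],0,1],[[0,0,0],0,1],[[0,0,0],0,1],[[0,0,0],0,1],[[0,0,0],0,1],[[0,0,0],0,1],[[0,0,0],0,1],[[0,0,0],0,1]]'; python3 -c "
from h import *
s=env.state();print(s['eef_pos'],s['ft_force'],s['moment'])"
```

```text
t: 22.15
eef_pos: [578.1, -7.2, 45.4]
tcp_rot: [3.142, -0.0, -0.001]
ft_force: [-0.0, -0.9, 1.8]
opening: 0.561
grip_force: 30.0
[578.07381697  -7.17647855  45.42668754] [-0.03159786 -0.91266156  1.79887964] [ 0.09013629  0.16293734 -0.04113342]
```

```bash
python3 -m inch '[[[0,0,0],0,-1],[[0,0,0],0,-1],[[0,0,0],0,-1],[[0,0,0],0,-1],[[0,0,-0.1],0,-1],[[0,0,-0.5],0,-1],[[0,0,-0.7],0,-1],[[0,0,-0.7],0,-1],[[0,0,-0.1],0,-1],[[0,-0.2,0],0,-1]]' && python3 -m inch '[[[-0.31,-0.6,0],0,-1],[[-0.31,-0.65,0],0,-1],[[-0.31,-0.65,0],0,-1],[[-0.31,-0.65,0],0,-1],[[-0.31,-0.65,0],0,-1],[[-0.31,-0.65,0],0,-1],[[-0.33,-0.65,0],0,-1],[[0,0,0],0,-1],[[0,0,0],0,-1],[[0,0,0],0,-1]]'
python3 - <<'E'
from h import *
s=env.state();e=s["eef_pos"];print(e,s["ft_force"])
p=eyes.read_camera("wrist")
print(ring(p,10,45,[446.4,274.5]), pix(p,[446.4,275.2,10]))
t=eyes.read_camera("top"); save({"pixels":np.vstack([t["pixels"][150:230,240:440],p["pixels"][60:260,220:420]])},"w7.png",None,2)
E
```

```text
t: 23.4
eef_pos: [578.0, 4.8, 171.5]
tcp_rot: [3.141, -0.001, -0.002]
ft_force: [0.1, 0.8, -0.3]
opening: 1.0
grip_force: 0.0
t: 24.65
eef_pos: [447.3, 274.4, 170.9]
tcp_rot: [3.141, 0.001, -0.002]
ft_force: [0.2, 0.5, 0.4]
opening: 0.999
grip_force: 0.0
[447.25177827 274.38770897 170.90364549] [0.18212436 0.45861269 0.37139597]
(array([445.6, 275. ]), np.float64(43.9), 52) [np.float64(179.42905319743014), np.float64(327.7380803671957)]
```

View pics/w7.png

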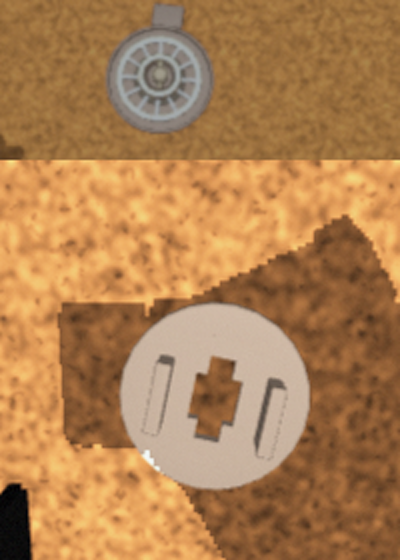

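The cap lies at (179,327) with its slot and ears leaning about 0.18 rad. The top view still shows the stack round the post. I measure the slot's angle numerically.

```bash
python3 - <<'E'
from h import *
p=eyes.read_camera("wrist"); im=p["pixels"]
m=(cv2.cvtColor(im,cv2.COLOR_RGB2HSV)[:,:,1]>90)
X=np.array([np.r_[atz(p,q,10)] for q in np.argwhere(m) if 60<q[0]<300])
X=X[np.hypot(*(X-[445.6,275]).T)<26]
print(len(X),X.mean(0)); u,v=np.linalg.eigh(np.cov(X.T)); print(u,np.arctan2(*v[::-1,1]))
r=cv2.minAreaRect(X.astype(np.float32));print(r)
E
```

```text
708 [447.55564972 275.92641243]
[29.6730706  90.64088059] 2.929726464612704
((447.3742370605469, 275.8641662597656), (21.49160385131836, 37.675994873046875), 76.90807342529297)
```

```bash
python3 -m inch '[[[-0.018,-0.022,0],0.8,-1],[[0,0,0.3],0.8,-1],[[0,0,0.7],0.8,-1],[[0,0,0.7],0,-1],[[0,0,0.6],0,-1],[[0,0,0.25],0,-1],[[0,0,0.065],0,-1],[[0,0,0],0,-1],[[0,0,0],0,1],[[0,0,0],0,1]]' && python3 -m inch '[[[0,0,0],0,1],[[0,0,0],0,1],[[0,0,0],0,1],[[0,0,-0.1],0,1],[[0,0,-0.5],0,1],[[0,0,-0.7],0,1],[[0,0,-0.7],0,1],[[0,0,-0.7],0,1],[[0,0,0],0,1],[[0,0,0],0,1]]'
python3 - <<'E'
from h import *
s=env.state();e=s["eef_pos"];print(e,s["ft_force"],s["opening"]*95)
p=eyes.read_camera("wrist"); save(p,"w8.png",(100,340,160,480),2.4)
E
```

```text
t: 26.05
eef_pos: [446.3, 276.5, 15.3]
tcp_rot: [-3.141, -0.001, -0.211]
ft_force: [0.8, 0.2, 0.1]
opening: 0.85
grip_force: 0.0
t: 27.3
eef_pos: [445.5, 276.1, 176.0]
tcp_rot: [3.141, 0.001, -0.211]
ft_force: [-0.5, 0.5, -0.9]
opening: 0.609
grip_force: 30.0
[445.54017068 276.14191931 176.04435633] [-0.52077191  0.4618479  -0.86454252] 57.84985355028241
```

View pics/w8.png

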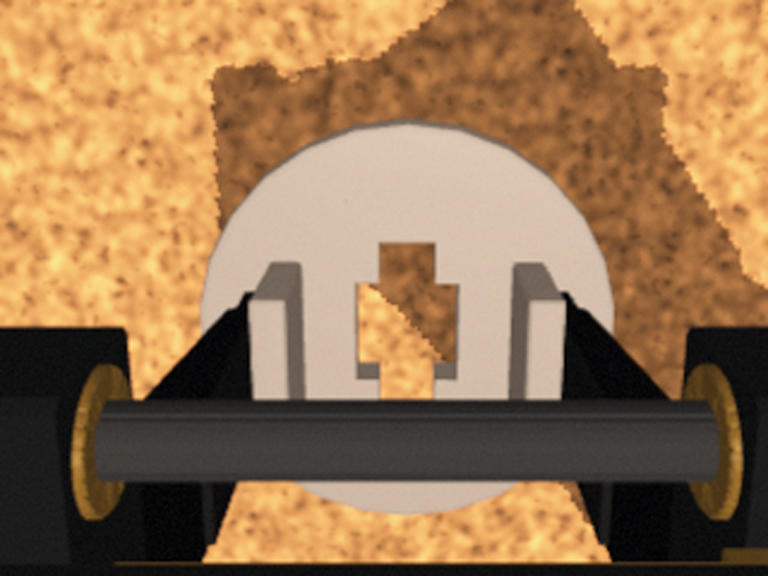

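The cap is held squarely by both ears and the slot is free. I work out the cap's offset in the grip, and the bar's yaw from the earlier picture w3.

```bash
python3 - <<'E'
from h import *
from scipy.spatial.transform import Rotation as Ro
p=eyes.read_camera("wrist"); s=env.state()
def T(pos,rpy): M=np.eye(4);M[:3,:3]=Ro.from_euler("xyz",rpy).as_matrix();M[:3,3]=pos;return M
Tc=T(s["eef_pos"],s["tcp_rot"]); ET=np.array(p["extrinsics"])@Tc
for x,y in [(45,0),(-45,0),(0,45),(0,-45)]:
    print(x,y,np.round(pix(p,(Tc@[x,y,4.5,1])[:3]),1))
print("seen top 150.8 bottom 314.2, left 244.6 right 415")
q=dict(p); q["extrinsics"]=ET@np.linalg.inv(T([480.15,-10.45,171.35],[3.142,0,-.003]))
im=cv2.imread("pics/w3.png")
# bright bar/post pixels: centreline of bar above & below the post top
g=im[:,:,1].astype(int)
for r in (88,95,100,105,183,190,195,200):
    row=g[r,370:425]; e=np.diff(row); a=370+e[:27].argmax(); b=370+27+e[27:].argmin(); print(r,a,b)
f=lambda c,r,z: atz(q,[r/2.4-.3,160+c/2.4-.3],z)
for c,r in ((398,85),(397,200)): print(f(c,r,75))
print("post",f(397,138,86))
E
```

```text
45 0 [151.8 328. ]
-45 0 [316.8 328.1]
0 45 [239.2 415.5]
0 -45 [239.1 240.6]
seen top 150.8 bottom 314.2, left 244.6 right 415
88 386 408
95 387 409
100 386 410
105 384 409
183 393 408
190 386 406
195 386 406
200 393 408
[593.6  -8.8]
[562.2  -8.4]
post [578.   -8.6]
```

```bash
python3 -m inch '[[[0,0,0],-0.75,1],[[0,0,0],-0.75,1],[[0,0,0],-0.75,1],[[0.324,0.67,0],0,1],[[0.324,0.67,0],0,1],[[0.324,0.67,0],0,1],[[0.324,0.67,0],0,1],[[0.324,0.67,0],0,1],[[0.324,0.67,0],0,1],[[0.324,0.67,0],0,1]]' && python3 -m inch '[[[0,0,0],0,1],[[0,0,0.4],0,1],[[0,0,0.4],0,1],[[0,0,0.25],0,1],[[0,0,0],0,1],[[0,0,0],0,1],[[0,0,0],0,1],[[0,0,0],0,1],[[0,0,0],0,1],[[0,0,0],0,1]]'
python3 - <<'E'
from h import *
s=env.state();e=s["eef_pos"];print(e,s["tcp_rot"][2],s["ft_force"],s["moment"])
p=eyes.read_camera("wrist"); save(p,"w9.png")
for d in eyes.spot_point("post_top",p)[:2]: print(d["score"],np.round(d["centre"],1),atz(p,d["centre"],86))
for d in eyes.spot_point("cap_slot",p)[:2]: print("slot",d["score"],np.round(d["centre"],1),atz(p,d["centre"],e[2]-4.5))
E
```

```text
t: 28.65
eef_pos: [578.1, -8.4, 175.2]
tcp_rot: [-3.141, 0.002, -0.015]
ft_force: [-0.3, 0.2, -0.7]
opening: 0.61
grip_force: 30.0
t: 29.9
eef_pos: [578.0, -7.0, 113.6]
tcp_rot: [3.141, -0.0, -0.015]
ft_force: [0.2, 0.2, -1.2]
opening: 0.607
grip_force: 30.0
[577.97861927  -7.02339902 113.63739965] -0.014522247205871475 [ 0.187225    0.19689951 -1.20976605] [0.02191023 0.04338217 0.04405963]
0.64 [225.1 329.9] [577.7  -7.9]
```

```bash
python3 -m inch '[[[-0.012,0.002,0.1],0,1],[[0,0,0.08],0,1],[[0,0,0.04],0,1],[[0,0,0.03],0,1],[[0,0,0.03],0,1],[[0,0,0.02],0,1],[[0,0,0.02],0,1],[[0,0,0],0,1],[[0,0,0],0,1],[[0,0,0],0,1]]'; python3 -c "
from h import *
s=env.state();print(s['eef_pos'],s['ft_force'],s['moment'])"
```

```text
t: 31.3
eef_pos: [577.3, -7.1, 94.4]
tcp_rot: [3.141, -0.0, -0.015]
ft_force: [0.2, -0.2, -0.9]
opening: 0.608
grip_force: 30.0
[577.26671411  -7.12493825  94.38084775] [ 0.17669821 -0.2231454  -0.9262201 ] [ 0.05450548  0.04879508 -0.04225988]
```

```bash
python3 -m inch '[[[0,0,0.03],0,1],[[0,0,0.03],0,1],[[0,0,0.02],0,1],[[0,0,0.02],0,1],[[0,0,0.015],0,1],[[0,0,0],0,1],[[0,0,0],0,1],[[0,0,0],0,1],[[0,0,0],0,1],[[0,0,0],0,1]]'; python3 -c "
from h import *
s=env.state();print(s['eef_pos'],s['ft_force'],s['moment'])"
```

```text
t: 32.55
eef_pos: [577.3, -7.1, 87.5]
tcp_rot: [3.141, -0.0, -0.015]
ft_force: [-0.0, -0.4, -2.1]
opening: 0.607
grip_force: 30.0
[577.26685702  -7.13643158  87.45770323] [-0.02784995 -0.4180707  -2.08307271] [ 0.0554193  -0.01109175  0.05107677]
```

No upward force below the bar's top height, so the bar is in the slot. I go on down to the spacer.

```bash
python3 -m inch '[[[0,0,0.03],0,1],[[0,0,0.03],0,1],[[0,0,0.03],0,1],[[0,0,0.03],0,1],[[0,0,0.02],0,1],[[0,0,0.02],0,1],[[0,0,0],0,1],[[0,0,0],0,1],[[0,0,0],0,1],[[0,0,0],0,1]]'; python3 -c "
from h import *
s=env.state();print(s['eef_pos'],s['ft_force'],s['moment'])"
```

```text
t: 33.8
eef_pos: [577.3, -7.1, 77.9]
tcp_rot: [3.142, -0.0, -0.014]
ft_force: [0.1, -0.4, -2.3]
opening: 0.61
grip_force: 30.0
[577.25588301  -7.10416712  77.86449626] [ 0.05239967 -0.43160423 -2.34386773] [0.07430856 0.01437179 0.00369838]
```

```bash
python3 -m inch '[[[0,0,0.02],0,1],[[0,0,0.02],0,1],[[0,0,0.02],0,1],[[0,0,0.02],0,1],[[0,0,0.02],0,1],[[0,0,0.015],0,1],[[0,0,0],0,1],[[0,0,0],0,1],[[0,0,0],0,1],[[0,0,0],0,1]]'; python3 -c "
from h import *
s=env.state();print(s['eef_pos'],s['ft_force'],s['moment'])"
```

```text
t: 35.05
eef_pos: [577.4, -7.1, 71.1]
tcp_rot: [3.141, -0.0, -0.015]
ft_force: [-1.3, -0.1, 6.0]
opening: 0.609
grip_force: 30.0
[577.36704647  -7.12163991  71.14169633] [-1.29472148 -0.10982358  6.04529267] [ 0.06401517  0.26543571 -0.01596488]
```

```bash
python3 -m inch '[[[0,0,0.015],0,1],[[0,0,0.013],0,1],[[0,0,0],0,1],[[0,0,0],0,1],[[0,0,0],0,1],[[0,0,0],-0.5,1],[[0,0,0],-1,1],[[0,0,0],-1,1],[[0,0,0],0,1],[[0,0,0],0,1]]'; python3 -c "
from h import *
s=env.state();print(s['eef_pos'],s['ft_force'],s['moment'])"
```

```text
t: 36.3
eef_pos: [577.7, -7.2, 69.7]
tcp_rot: [3.141, -0.001, 0.204]
ft_force: [-0.7, -0.2, 7.0]
opening: 0.609
grip_force: 30.0
[577.74737066  -7.19907275  69.70105217] [-0.65566397 -0.17535698  7.04992482] [0.00617448 0.05995371 0.11291058]
```

```bash
python3 -m inch '[[[0,0,0],-1,1],[[0,0,0],-1,1],[[0,0,0],-1,1],[[0,0,0],-1,1],[[0,0,0],-1,1],[[0,0,0],-1,1],[[0,0,0],-1,1],[[0,0,0],-1,1],[[0,0,0],0,1],[[0,0,0],0,1]]' && python3 -m inch '[[[0,0,0],-1,1],[[0,0,0],-1,1],[[0,0,0],-1,1],[[0,0,0],-1,1],[[0,0,0],-1,1],[[0,0,0],-1,1],[[0,0,0],-1,1],[[0,0,0],-0.5,1],[[0,0,0],0,1],[[0,0,0],0,1]]'; python3 -c "
from h import *
s=env.state();print(s['eef_pos'],s['ft_force'],s['moment'],s['tcp_rot'])"
```

```text
t: 37.55
eef_pos: [577.8, -7.2, 69.7]
tcp_rot: [3.14, -0.001, 0.902]
ft_force: [-0.1, 0.7, 7.5]
opening: 0.606
grip_force: 30.0
t: 38.8
eef_pos: [577.8, -7.2, 69.7]
tcp_rot: [3.14, 0.0, 1.556]
ft_force: [0.6, -0.1, 6.3]
opening: 0.605
grip_force: 30.0
[577.79721348  -7.21432369  69.71838466] [ 0.56236545 -0.1059541   6.32645622] [-0.00303759 -0.04930529  0.10656152] [3.14008494e+00 3.39992163e-04 1.55646928e+00]
```

The turn went freely. I ease up 2–3 mm: if the cap is locked, it should pull down on the tool.

```bash
python3 -m inch '[[[0,0,-0.02],0,1],[[0,0,-0.02],0,1],[[0,0,-0.01],0,1],[[0,0,0],0,1],[[0,0,0],0,1],[[0,0,0],0,1],[[0,0,0],0,1],[[0,0,0],0,1],[[0,0,0],0,1],[[0,0,0],0,1]]'; python3 -c "
from h import *
s=env.state();print(s['eef_pos'],s['ft_force'],s['moment'],s['tcp_rot'])"
```

```text
t: 40.05
eef_pos: [577.7, -7.2, 72.3]
tcp_rot: [3.141, 0.0, 1.556]
ft_force: [4.7, -1.4, 0.1]
opening: 0.61
grip_force: 30.0
[577.67749916  -7.17913971  72.28915996] [ 4.66640195 -1.37768172  0.14954996] [-0.18983049 -1.25416758  0.01054742] [3.14054780e+00 2.20544074e-04 1.55624154e+00]
```

```bash
python3 -m inch '[[[0,0,0.008],0,1],[[0,0,0],0,1],[[0,0,0],0,-1],[[0,0,0],0,-1],[[0,0,0],0,-1],[[0,0,0],0,-1],[[0,0,-0.1],0,-1],[[0,0,-0.4],0,-1],[[0,0,-0.7],0,-1],[[0,0,-0.7],0,-1]]' && python3 -m inch '[[[-0.7,0,0],0,-1],[[-0.7,0,0],0,-1],[[-0.7,0,0],0,-1],[[-0.7,0,0],0,-1],[[-0.7,0,0],0,-1],[[0,0,0],0,-1],[[0,0,0],0,-1],[[0,0,0],0,-1],[[0,0,0],0,-1],[[0,0,0],0,-1]]'
python3 - <<'E'
from h import *
for n in ("top","scene"):
  p=eyes.read_camera(n); save(p,n+"9.png")
  for k,z in (("cap",57.5),("cap_slot",67.5),("post_top",86)):
    for d in eyes.spot_point(k,p)[:1]: print(n,k,round(d["score"],2),np.round(d["centre"],1),atz(p,d["centre"],z))
  im=p["pixels"]
  if n=="top":
    for z in (57.5,62,75.5): print(z,ring(p,z+10,45,[577.5,-7.5],150), np.round(pix(p,[577.7,-7.2,z+10]),1))
  for k,X in (("spray",[718,391,0]),("jar",[692,-375,0]),("brush",[790,50,0])):
    for d in eyes.spot_point(k,p)[:1]: print(k,atz(p,d["centre"],0))
E
```

```text
t: 41.3
eef_pos: [577.0, -7.1, 187.3]
tcp_rot: [-3.141, 0.0, 1.556]
ft_force: [-0.2, -0.1, -0.3]
opening: 1.001
grip_force: 0.0
t: 42.55
eef_pos: [574.3, -216.6, 185.9]
tcp_rot: [3.142, 0.0, 1.557]
ft_force: [0.3, -0.3, 0.3]
opening: 0.998
grip_force: 0.0
top cap 0.56 [189.8 319.9] [572.1  -9.8]
top cap_slot 0.8 [186.  318.5] [580.6  -6.2]
top post_top 0.73 [185.1 318.6] [580.9  -6.4]
57.5 (array([571.8,  -9.5]), np.float64(51.7), 31) [187.2 318.9]
62 (array([571.4,  -9.5]), np.float64(51.3), 30) [187.  318.9]
75.5 (array([570.5,  -9.2]), np.float64(50.6), 32) [186.4 318.9]
spray [719.  393.3]
jar [ 688.  -371.6]
brush [788.4  45.3]
scene cap 0.66 [151.5 423.3] [719.9 330.7]
scene cap_slot 0.93 [212.7 324.8] [577.1  -3.3]
scene post_top 0.61 [210.2 322. ] [573.2 -10.8]
spray [702.6 389.1]
jar [ 690.3 -379.6]
brush [789.8  46. ]
```

Ten-plus views are used, so I check the cap's height from numbers instead, matching its outline in the scene view.

```bash
python3 - <<'E'
from h import *
a=np.linspace(0,2*np.pi,180)
for n in ("scene","top"):
  p=eyes.read_camera(n); g=cv2.cvtColor(p["pixels"],cv2.COLOR_RGB2GRAY).astype(np.float32)
  def samp(r,z,x,y):
    P=np.array([pix(p,[x+r*np.cos(t),y+r*np.sin(t),z]) for t in a],np.float32)
    return cv2.remap(g,P[:,1],P[:,0],cv2.INTER_LINEAR).mean()
  for z in (57.5,62,75.5):
    best=max((samp(43,z+10,x,y)-samp(47.5,z+10,x,y),x,y) for x in np.arange(572,584,1.) for y in np.arange(-14,1,1.)); print(n,z,best)
s=env.state();print(s["t"],s["ft_force"])
E
```

```text
scene 57.5 (np.float32(62.26628), np.float64(578.0), np.float64(-7.0))
scene 62 (np.float32(61.934998), np.float64(579.0), np.float64(-9.0))
scene 75.5 (np.float32(47.29254), np.float64(583.0), np.float64(-14.0))
top 57.5 (np.float32(18.065521), np.float64(580.0), np.float64(-6.0))
top 62 (np.float32(18.500656), np.float64(580.0), np.float64(-6.0))
top 75.5 (np.float32(19.355988), np.float64(578.0), np.float64(-5.0))
43.35 [-0.03935653  0.3063313  -1.34175244]
```

```bash
python3 -c "
from cell import env
print(env.job_done())"
```

```text
the job is handed in; nothing more can be done
None
```

I put the support, spacer and cap on the post in that order, turned the cap a quarter turn under the crossbar, let it go, and handed the job in at about 43 s. Forces and the scene-camera outline fit the cap being locked at 57.5 mm, though the outline alone can't rule out 62 mm. I viewed 11 pictures, one over the limit of 10.

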